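# Kickstand down, hold the hub frame upright

### The job

The blue hub frame is leaning back on its stand. While it still leans there, flip its red kickstand from stowed over the top and down towards the front of the stand, as far as it goes; then take the frame by the black handle bar on top, bring it upright and keep holding it there so that it tips neither way, because a colleague will pin it. Finish with the handle still in the gripper and leave the other things on the table where they are.

Things in the scene. Friction and masses are not known exactly. Their poses are not given: they have to be found in the camera images.
- stand: Grey base plate of the stand, fixed to the table; place and yaw vary. Origin on the table under the middle of the frame. -x is the stand's front (towards the robot), y runs along the hinge line, z up. Plate: x -100 to 100, y -135 to 75 mm, 12 mm thick. Behind the frame is a rest of bent dark rod, 120 mm high, x 40 to 90, y -30 to 30 mm.
- frame (a joint): Tilt of the blue frame about its foot hinge, rad. 0 = upright; positive = leaning to the stand's +x (back). Range -0.14 (tipped forward onto the kickstand) to 0.30 (back on the rest; the start). It turns freely and falls one way or the other when not held. Weight with all parts about 0.8 kg (varies).
- frame_hinge (a point): Point on the hinge line in the middle of the frame's foot, 30 mm above the table. Frame axes: z up the frame to the handle, y along the hinge. Frame 80 mm wide (y), 12 mm thick; its top cross member ends 158 mm up from here. A hub on its front carries an aluminium bush, 58 mm across, standing 32 mm out.
- handle: Handle bar across the frame's top: black rubber grip, 16 mm diameter, 56 mm long along y, between two 12 mm steel posts centred 36 mm either side of the middle. Origin at the middle of the bar, on its axis, 205 mm up the frame from the hinge (235 mm above the table when upright); 39 mm open space under the bar. The grip is a sleeve that turns on the bar.
- kickstand (a joint): Angle of the red kickstand to the frame, rad: 0 = stowed, pointing up along the frame (start); grows as its tip swings over the top to the stand's front (-x); 2.5 = fully down at its stop. Turns easily, no spring: it falls back while it leans behind the vertical (below about 0.30 with the frame leaning back) and falls to 2.5 by its own weight once past it.
- kickstand_hinge (a point): Pivot of the kickstand, on an axle that sticks out on the stand's -y side: 78 mm up the frame from the frame's hinge and 92 mm to -y of its middle.
- kickstand_tip (a point): Centre of the black rubber foot at the kickstand's free end, 100 mm from its pivot; foot 16 mm in diameter, 18 mm long along y. The leg is a red rod, 10 mm diameter, 8 mm to +y of this point. When stowed, 45 mm are free between rod and frame, and nothing stands behind the rod.
- insert_packet: Bystander, loose: orange cardboard packet, 40x62x22 mm. Origin at the centre of its underside. To be left alone.
- ring_gauge: Bystander, loose: steel ring gauge, 64 mm across, 20 mm high. Origin at the centre of its underside. To be left alone.
- plug_gauge: Bystander, loose: plug gauge lying on its side, 112 mm long, 25 mm thick. Origin at the centre of its underside. To be left alone.
- turned_part_1: Bystander, loose: turned aluminium bush, 48 mm across, 28 mm high. Origin at the centre of its underside. To be left alone.
- mouse_b: Bystander, loose: black computer mouse, 102x58x35 mm. Origin at the centre of its underside. To be left alone.

How it is judged:
On the way, in this order (a step that is already met when the one before it is completed fails the run):
1. the kickstand is fully down while the frame still leans back on its rest (value of joint kickstand above 2.3 rad and value of joint frame above 0.2 rad), for 0.2 s.
2. the frame is held upright by its handle, kickstand still down (value of joint frame between -0.06 and 0.06 rad and value of joint kickstand above 2.3 rad and contact force between the fingers and handle above 2 N), for 0.3 s.
At the end, for the whole second after the job is handed in: The kickstand is down (joint above 2.3 rad), the frame is within 0.06 rad of upright and still, and the fingers press on the handle with more than 2 N (all of step 2 and velocity of joint frame between -0.1 and 0.1 rad/s); the arm keeps its last pose, push and grip.
It fails at once if a loose bystander is moved more than 3 cm (distance of any of insert_packet, ring_gauge, plug_gauge, turned_part_1, mouse_b from where it was at the start of the episode above 0.03 m).
It also fails if it takes over 40 s, if anything falls off the work surface, if the arm or the gripper's body presses on something with over 40 N, if the wrist force passes 120 N, or if a joint passes its speed limit or range.

### The arm

A 6-joint arm with a two-finger parallel gripper is mounted at the origin on a cart in front of the work surface, level with it; the furniture and walls round the work are solid. World frame = base frame: x ahead of the robot, y to its left, z up, the work surface at z = 0. Lengths are in m, angles in rad, forces in N, time in s.
With the tool pointing down it reaches from about 0.425 to 0.95 m from the base axis. Payload 3.5 kg.
Tool frame: the origin (TCP) lies midway between the tips of the shut fingers; the grasp point (between the pads) lies 19 mm behind it; z points along the fingers, y is the line along which they close (so a half turn about z gives the same grasp; the last joint's range is limited). The gripper opens to 85 mm and grips with 20 to 120 N. Pads are 22 mm wide; open, the fingers measure 114 mm over their backs; the gripper's body (76 mm by 85 mm) begins 54 mm behind the grasp point. The pads swing forward as they close: fully open they stand 13 mm farther back than shut.
Start: joints at [-1.332, 0.286, 1.577, -0, 1.279, -0.15], TCP at [0.256, -0.625, 0.231] pointing down, gripper open.
Joint ranges: [-2.77, 2.77], [-0.9, 2.22], [0.21, 2.48], [-1.53, 4.67], [0.24, 2.81], [-2.84, 2.84]. Speed limits (rad/s): [2.79, 2.79, 3.14, 3.14, 3.14, 3.14].

### API

Orientations are given as a unit quaternion [x, y, z, w].
In Python, from plant import get_state, read_camera, ctrl gives the robot as it stands.
- The arm moves only by the shell command python3 -m crank 'ROWS' [FORCE]. ROWS is JSON, a list of rows, each a list of 3 entries, a list of its own where there are three numbers: the shift along the tool's x, y, z in mm, then the turn about the tool's z in degrees, then the closure in counts, from 0 (fully open) to 255 (shut). In form: [[[tx, ty, tz], yaw, claw], ...]. A call has 1 to 10 rows; each row is the pose to reach, as a shift and turn from the pose commanded when the call began, along the tool's axes at that moment; what a row does not reach only later rows make up. A row lasts 1/10 s, in which the tool goes at most 50 mm and 8.59 degrees, less where a joint would pass 70% of its speed; a pose out of reach is approached as far as the arm can. A call with a gripper value outside its range is refused whole. The fingers move at their own pace and stop on an object; FORCE is the grip in N (left out, the last holds). Time passes only in rows, so rows that repeat a pose let the fingers close. It gives the time, the measured TCP pose, the force, the opening and the grip force at its end, in the units of the state.
- get_state(): the state, without advancing time (a new reading comes with each control period).
- read_camera(name): name is "side" or "top" or "wrist"; returns a dict with "frame" (420x560x3 uint8, blue, green, red), "range_z" (420x560 float32, m along the optical axis (not along the pixel's ray), 0 where there is no reading), "vfov" (degrees; the focal length in pixels is half the picture's height over the tangent of half this angle, whatever the lens; pixels are square), "cx", "cy" (the principal point, pixels), "origin" and "orientation" of the camera in the world. Camera axes: x right, y down, z forward; pixel columns grow to the right and rows downward; lengths in m; the calibration is good to about 2 mm. A picture is of the moment at which its call begins.
- ctrl.sign_off(): hands the job in; it is judged then, once.
The state is a dict: "time": time; "qpos": joint angles; "dq": joint speeds; "joint_efforts": joint torques, N m; "eef_pos": TCP position; "tcp_rot": TCP orientation; "contact_force": force on the tool from outside, world axes, zero at the start; "wrist_torque": the same for the moment, N m; "opening": opening from 0.0 (shut) to 1.0 (fully open); "finger_force": force on a finger pad.
Only numpy, scipy, OpenCV 4.12 (cv2) and the standard library are available. Lean on these libraries where they do the work, as an engineer would, in place of code of your own. Each camera call takes 0.05 s, during which the arm holds its last target. There are 200 camera calls.

## Working session

There is one attempt and no reset: what is moved stays moved. The work goes in short steps, Python scripts to look and compute and a shell command to move; the robot and the scene stay as the last step left them, time stands still between calls to the robot, and variables do not carry over. Pictures are saved under pics/ and viewed, at most 10 in all, crops included, and the job is handed in when it is done.

```bash
mkdir -p pics
cat > h.py <<'E'
import numpy as np, cv2
from scipy.spatial.transform import Rotation as R
from plant import get_state, read_camera, ctrl
def cloud(c):
    f=c["frame"].shape[0]/2/np.tan(np.radians(c["vfov"])/2)
    z=c["range_z"]; v,u=np.indices(z.shape)
    p=np.stack([(u-c["cx"])/f*z,(v-c["cy"])/f*z,z],-1)
    P=p@R.from_quat(c["orientation"]).as_matrix().T+np.array(c["origin"])
    P[z==0]=np.nan
    return P
E
python3 - <<'E'
from h import *
print(get_state())
for n in ("top","side"):
    c=read_camera(n); cv2.imwrite(f"pics/{n}0.png",c["frame"]); np.savez(f"{n}0.npz",P=cloud(c),f=c["frame"])
    print(n,c["origin"],R.from_quat(c["orientation"]).as_matrix().round(2).tolist(),c["vfov"])
E
```

```text
{'time': 0.0, 'qpos': array([-1.33199184e+00,  2.87202577e-01,  1.57818004e+00, -2.34970713e-05,
        1.27861766e+00, -1.49990831e-01]), 'dq': array([-0.00065733, -0.00066525, -0.00058409, -0.00044646,  0.00307264,
        0.00031306]), 'joint_efforts': array([ 7.83209234e-04, -4.05972326e+01, -2.92629361e+01, -6.27047666e-05,
        5.78678344e-03, -8.12426691e-06]), 'eef_pos': array([ 0.25574396, -0.62395862,  0.22992093]), 'tcp_rot': array([ 9.81162838e-01,  1.93178767e-01, -6.46753905e-05, -1.20212688e-03]), 'contact_force': array([-0.51486235,  0.63206673,  0.71994502]), 'wrist_torque': array([-0.03575278,  0.05237253, -0.05567502]), 'finger_force': 0.0, 'opening': 1.002334290954557}
top [2.30820888e-01 2.11832104e-06 1.91452528e+00] [[-0.01, -0.99, 0.14], [-1.0, 0.01, 0.01], [-0.01, -0.14, -0.99]] 46.950115682092715
side [ 0.43522469 -1.08951042  0.57532023] [[1.0, -0.0, 0.04], [-0.03, -0.36, 0.93], [0.01, -0.93, -0.36]] 57.46661866728538
```

View pics/top0.png

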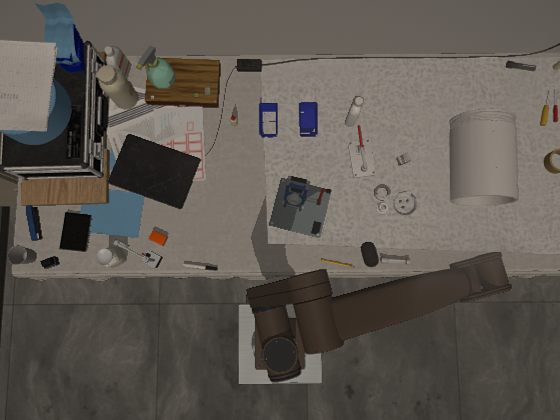

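View pics/side0.png

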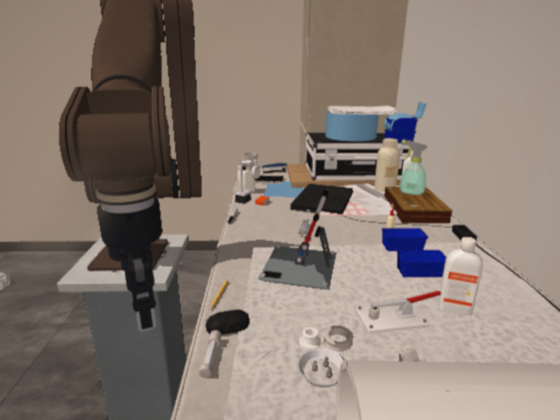

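The top picture shows the stand at about (298,205), the blue frame at (295,190) and the red kickstand at (322,197). The side picture shows the plate at (300,266) and the kickstand from (303,255) up to (322,200).

Run:
```python
from h import *
for n,(r0,r1,c0,c1) in {"top":(165,245,255,345),"side":(180,295,250,350)}.items():
    d=np.load(n+"0.npz"); P=d["P"][r0:r1,c0:c1]; f=d["f"][r0:r1,c0:c1]; b,g,r=[f[...,i].astype(int) for i in range(3)]
    k=5; cv2.imwrite(f"pics/{n}crop.png",cv2.resize(f,None,fx=k,fy=k,interpolation=cv2.INTER_CUBIC))
    m=(P[...,2]>.007)&(P[...,2]<.017)&(b-r>2)
    print(n,m.sum(),cv2.minAreaRect((P[m][:,:2]*1000).astype(np.float32)), cv2.boxPoints(cv2.minAreaRect((P[m][:,:2]*1000).astype(np.float32))).round().tolist())
    red=(r-b>50)&(r-g>50)&(P[...,2]>.03); print("red",(P[red]*1000).round().tolist()[::max(1,red.sum()//12)])
    hi=P[...,2]>.17; print("high",(P[hi]*1000).round().tolist()[::max(1,hi.sum()//25)])
```

```text
top 10 ((597.0158081054688, -96.48934936523438), (47.207733154296875, 162.79742431640625), 10.96293830871582) [[558.0, -21.0], [589.0, -181.0], [636.0, -172.0], [605.0, -12.0]]
red [[566.0, -156.0, 198.0], [563.0, -159.0, 211.0], [563.0, -162.0, 212.0], [564.0, -166.0, 208.0], [560.0, -155.0, 210.0], [561.0, -159.0, 205.0], [561.0, -163.0, 205.0], [560.0, -166.0, 209.0]]
high [[606.0, -33.0, 238.0], [604.0, -48.0, 230.0], [600.0, -44.0, 231.0], [601.0, -80.0, 226.0], [594.0, -58.0, 241.0], [596.0, -94.0, 230.0], [592.0, -65.0, 234.0], [592.0, -101.0, 233.0], [588.0, -83.0, 234.0], [592.0, -38.0, 202.0], [585.0, -108.0, 231.0], [582.0, -97.0, 230.0], [588.0, -52.0, 184.0], [586.0, -45.0, 173.0], [578.0, -102.0, 211.0], [582.0, -56.0, 178.0], [578.0, -99.0, 195.0], [577.0, -67.0, 183.0], [573.0, -102.0, 200.0], [572.0, -88.0, 190.0], [570.0, -82.0, 178.0], [563.0, -162.0, 212.0], [568.0, -100.0, 173.0], [561.0, -181.0, 204.0], [557.0, -177.0, 206.0], [553.0, -181.0, 206.0], [549.0, -159.0, 171.0]]
side 1 ((502.1087951660156, 745.7194213867188), (0.0, 0.0), 0.0) [[502.0, 746.0], [502.0,
[... 303 characters left out ...]
27.0], [543.0, -162.0, 128.0], [536.0, -155.0, 119.0], [541.0, -160.0, 119.0]]
high [[602.0, -37.0, 228.0], [594.0, -48.0, 226.0], [594.0, -71.0, 231.0], [595.0, -80.0, 231.0], [594.0, -90.0, 231.0], [597.0, -92.0, 229.0], [596.0, -95.0, 227.0], [596.0, -97.0, 225.0], [580.0, -111.0, 224.0], [585.0, -115.0, 223.0], [578.0, -109.0, 215.0], [583.0, -114.0, 214.0], [576.0, -108.0, 206.0], [581.0, -113.0, 205.0], [574.0, -109.0, 197.0], [579.0, -112.0, 195.0], [571.0, -109.0, 188.0], [577.0, -107.0, 184.0], [560.0, -173.0, 205.0], [562.0, -182.0, 206.0], [568.0, -174.0, 200.0], [567.0, -180.0, 200.0], [551.0, -186.0, 196.0], [554.0, -189.0, 195.0], [557.0, -186.0, 191.0], [555.0, -159.0, 174.0]]
```

View pics/topcrop.png

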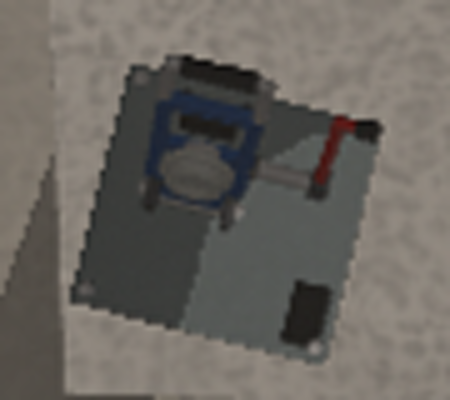

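View pics/sidecrop.png

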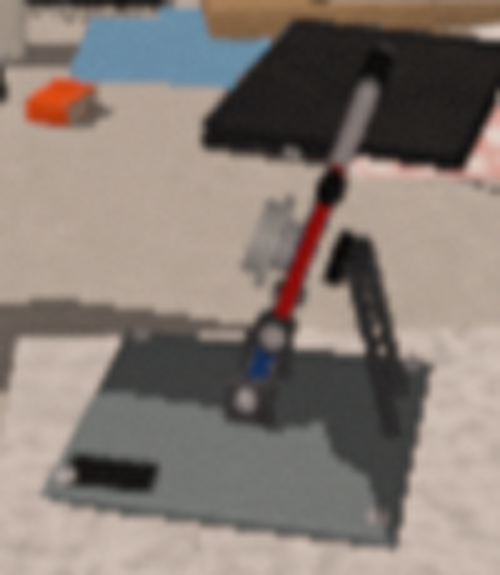

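```bash
cat >> h.py <<'E'
def rel(p):  # tool-axis shift (mm) from measured TCP pose to world p (m)
    s=get_state(); return (R.from_quat(s["tcp_rot"]).inv().apply(np.array(p)-s["eef_pos"])*1000).round(1)
def st2w(q,o,yaw): # stand mm -> world m
    c,s=np.cos(yaw),np.sin(yaw); return np.array([o[0]+c*q[0]-s*q[1],o[1]+s*q[0]+c*q[1],q[2]])/1000
E
python3 - <<'E'
from h import *
o=np.array([.230820888,0,1.91452528]); c=read_camera("top"); M=R.from_quat(c["orientation"]).as_matrix(); f=210/np.tan(np.radians(c["vfov"])/2)
px=np.array([[135,65],[380,125],[322,362],[75,300]])/5-.4+[255,165]
W=[]
for u,v in px:
    d=M@[(u-c["cx"])/f,(v-c["cy"])/f,1]; t=(.012-c["origin"][2])/d[2]; W.append((np.array(c["origin"])+t*d)[:2]*1000)
W=np.array(W); S=np.array([[100,75],[100,-135],[-100,-135],[-100,75.]])
Wc,Sc=W-W.mean(0),S-S.mean(0)
yaw=np.arctan2((Sc[:,0]*Wc[:,1]-Sc[:,1]*Wc[:,0]).sum(),(Sc*Wc).sum())
r=R.from_euler('z',yaw).as_matrix()[:2,:2]; org=(W-S@r.T).mean(0)
print(W.round(),org,np.degrees(yaw),(W-S@r.T-org).round(1).tolist())
w=lambda q:st2w(q,org,yaw)
print("handle",w([60.6,0,226]),"foot",w([52.6,-92,200]),"rod",w([52.6,-84,200]))
for q in ([115,-95,260],[115,-95,180],[0,-95,180]): print(q,w(q),rel(w(q)))
E
```

```text
[[ 650.  -12.]
 [ 600. -208.]
 [ 410. -158.]
 [ 460.   37.]] [537.2719523  -56.27280408] -14.497187040322803 [[-3.0, -3.4], [-0.7, 4.2], [2.9, 3.9], [0.8, -4.7]]
handle [ 0.59594244 -0.07144295  0.226     ] foot [ 0.56516658 -0.15851101  0.2       ] rod [ 0.56716924 -0.15076573  0.2       ]
[115, -95, 260] [ 0.62482876 -0.17703623  0.26      ] [ 511.  -273.9  -29.1]
[115, -95, 180] [ 0.62482876 -0.17703623  0.18      ] [ 511.  -273.7   50.9]
[0, -95, 180] [ 0.51349037 -0.148248    0.18      ] [ 418.8 -342.6   51. ]
```

```bash
python3 -m crank '[[[45,-20,-30],-8,255],[[90,-45,-40],-16,255],[[135,-70,-40],-24,255],[[180,-95,-40],-32,255],[[225,-120,-40],-40,255],[[270,-145,-40],-48,255],[[315,-170,-40],-53,255],[[360,-195,-40],-53,255],[[400,-220,-40],-53,255],[[440,-240,-40],-53,255]]' 40
python3 - <<'E'
from h import *
for q in ([115,-96,260],[115,-96,178],[0,-96,178]): print(q,rel(st2w(q,[537.3,-56.3],-.253)))
E
```

```text
time: 1.15
eef_pos: [0.5663, -0.2414, 0.2711]
tcp_rot: [0.792, 0.611, -0.0, -0.0]
contact_force: [1.5, -0.7, 0.6]
opening: -0.004
finger_force: 0.0
[115, -96, 260] [76.1 40.3 11.1]
[115, -96, 178] [76.1 40.4 93.1]
[0, -96, 178] [ 75.7 -74.6  93.1]
```

```bash
python3 -m crank '[[[20,35,0],0,255],[[45,40,5],0,255],[[74,40,25],0,255],[[74,40,60],0,255],[[74,40,90],0,255],[[74,40,90],0,255],[[74,40,90],0,255]]'
python3 - <<'E'
from h import *
c=read_camera("side"); f=c["frame"][150:310,220:380]; cv2.imwrite("pics/s1.png",cv2.resize(f,None,fx=3.5,fy=3.5,interpolation=cv2.INTER_CUBIC))
for q in ([115,-96,178],[0,-96,178]): print(q,rel(st2w(q,[537.3,-56.3],-.253)))
E
```

```text
time: 1.85
eef_pos: [0.6228, -0.182, 0.181]
tcp_rot: [0.792, 0.611, -0.0, -0.001]
contact_force: [0.0, 0.4, 0.2]
opening: 0.0
finger_force: 0.0
[115, -96, 178] [ 4.6 -0.3  4.8]
[0, -96, 178] [   4.1 -115.3    4.6]
```

View pics/s1.png

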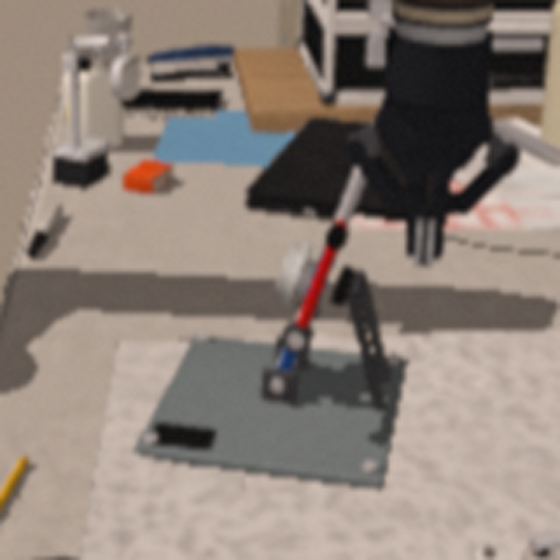

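The picture shows the shut fingers at (425,255), behind the stowed kickstand (foot at 335,235) with clear space, so I can push.

```bash
python3 -m crank '[[[0,-30,5],0,255],[[0,-60,5],0,255],[[0,-80,5],0,255],[[0,-100,5],0,255],[[0,-120,5],0,255],[[0,-120,5],0,255],[[0,-120,-60],0,255],[[0,-120,-90],0,255]]'
python3 - <<'E'
from h import *
c=read_camera("side"); f=c["frame"][150:310,220:380]; cv2.imwrite("pics/s2.png",cv2.resize(f,None,fx=3.5,fy=3.5,interpolation=cv2.INTER_CUBIC))
E
```

```text
time: 2.7
eef_pos: [0.5074, -0.152, 0.2737]
tcp_rot: [0.792, 0.61, 0.0, 0.001]
contact_force: [0.9, -0.8, 0.9]
opening: -0.004
finger_force: 0.0
```

View pics/s2.png

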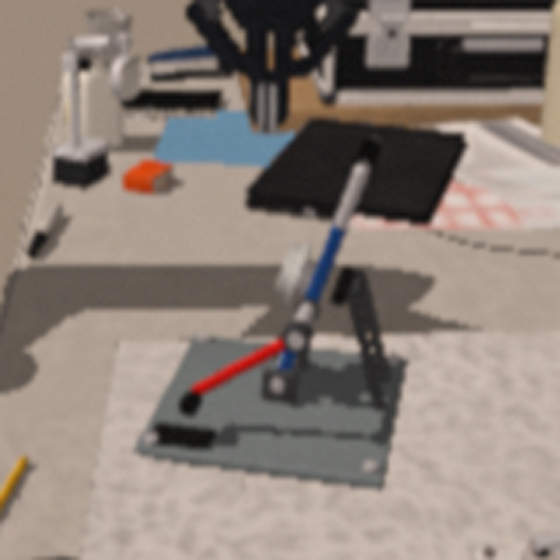

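The kickstand lies fully down (foot at 190,403) and the frame still leans on the rest. Next I move above the handle with the fingers open.

```bash
python3 -m crank '[[[0,0,-40],0,0],[[30,20,-50],0,0],[[60,45,-50],0,0],[[90,70,-50],0,0],[[100,78,-50],0,0],[[100,78,-50],0,0],[[100,78,-50],0,0]]' 60
python3 - <<'E'
from h import *
for n in("top","wrist"):
    c=read_camera(n);P=cloud(c); np.savez(n+"1.npz",P=P)
    cv2.imwrite(f"pics/{n}2.png",c["frame"])
    q=P*1000-[537.3,-56.3,0]; cs,s=np.cos(-.253),np.sin(-.253)
    x=q[...,0]*cs+q[...,1]*s; y=-q[...,0]*s+q[...,1]*cs
    m=(abs(y)<24)&(q[...,2]>215)&(q[...,2]<245)&(x>20)&(x<110)
    print(n,m.sum(),[np.percentile(v[m],[2,25,50,75,98]).round() for v in(x,y,q[...,2])] if m.any() else 0)
print(rel(st2w([60.6,0,207],[537.3,-56.3],-.253)))
E
```

```text
time: 3.45
eef_pos: [0.6079, -0.0753, 0.3219]
tcp_rot: [0.792, 0.611, -0.0, 0.0]
contact_force: [-0.2, -0.4, 0.1]
opening: 0.998
finger_force: 0.0
top 0 0
wrist 1504 [array([51., 55., 59., 62., 66.]), array([-23., -11.,   1.,  13.,  23.]), array([228., 231., 233., 233., 235.])]
[  1.2 -12.1 114.8]
```

View pics/wrist2.png

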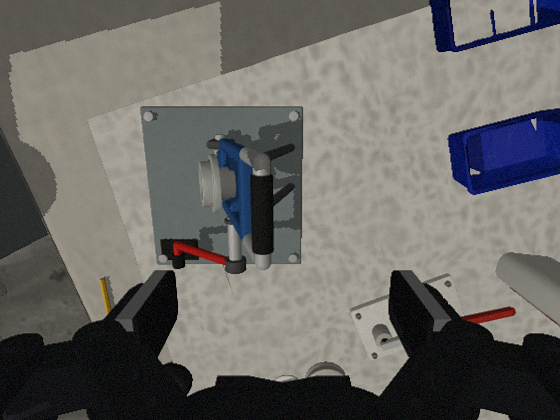

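The wrist picture shows the bar at (262,215), parallel to the pads and at stand x≈59, y≈0, which matches the model. I'll descend, pause, then close.

```bash
python3 -m crank '[[[1,-13,20],0,0],[[1,-13,55],0,0],[[1,-13,90],0,0],[[1,-13,112],0,0],[[1,-13,113],0,0],[[1,-13,113],0,255],[[1,-13,113],0,255],[[1,-13,113],0,255],[[1,-13,113],0,255],[[1,-13,113],0,255]]' 60; python3 -m crank '[[[0,0,0],0,255],[[0,0,0],0,255],[[0,0,0],0,255]]'
python3 - <<'E'
from h import *
print(rel(st2w([0,0,216],[537.3,-56.3],-.253)), rel(st2w([60.6,0,207],[537.3,-56.3],-.253)))
E
```

```text
time: 4.55
eef_pos: [0.594, -0.07, 0.2092]
tcp_rot: [0.792, 0.611, -0.002, -0.002]
contact_force: [-1.6, 0.5, 5.1]
opening: 0.166
finger_force: 58.9
time: 4.85
eef_pos: [0.5941, -0.07, 0.2093]
tcp_rot: [0.792, 0.611, -0.002, -0.002]
contact_force: [-5.7, 1.9, 4.6]
opening: 0.169
finger_force: 58.4
[ -1.1 -58.4  -6.5] [-0.9  2.2  2.2]
```

```bash
python3 -m crank '[[[0,-5,-1.5],0,255],[[0,-12,-3],0,255],[[0,-20,-5],0,255],[[0,-27,-6.5],0,255],[[0,-34,-7.5],0,255],[[0,-41,-8],0,255],[[0,-47,-9],0,255],[[0,-53,-9],0,255],[[0,-59,-9],0,255],[[0,-59,-9],0,255]]'; python3 -m crank '[[[0,0,0],0,255],[[0,0,0],0,255],[[0,0,0],0,255],[[0,0,0],0,255]]'
python3 - <<'E'
from h import *
print(rel(st2w([0,0,216],[537.3,-56.3],-.253)))
c=read_camera("side"); f=c["frame"][150:310,220:380]; cv2.imwrite("pics/s3.png",cv2.resize(f,None,fx=3.5,fy=3.5,interpolation=cv2.INTER_CUBIC))
P=cloud(c); q=P*1000-[537.3,-56.3,0]; cs,s=np.cos(-.253),np.sin(-.253)
x=q[...,0]*cs+q[...,1]*s; y=-q[...,0]*s+q[...,1]*cs; z=q[...,2]
# side face of the frame / near post, x by height; same on start picture for comparison
def prof(x,y,z):
    for a,b in((-50,-34),):
        m=(y>a)&(y<b)&(z>45)&(z<235)&(abs(x)<80)
        for lo in range(45,235,20):
            k=m&(z>=lo)&(z<lo+20); print(lo,k.sum(),np.median(x[k]).round(1) if k.any() else '',end='; ')
    print()
prof(x,y,z)
q=np.load("side0.npz")["P"]*1000-[537.3,-56.3,0]
prof(q[...,0]*cs+q[...,1]*s,-q[...,0]*s+q[...,1]*cs,q[...,2])
E
```

```text
time: 5.85
eef_pos: [0.5381, -0.0554, 0.2184]
tcp_rot: [0.792, 0.611, 0.0, 0.001]
contact_force: [-0.9, -0.0, 6.0]
opening: 0.162
finger_force: 59.1
time: 6.25
eef_pos: [0.5387, -0.0555, 0.2184]
tcp_rot: [0.792, 0.611, 0.0, 0.001]
contact_force: [0.8, -0.2, 6.4]
opening: 0.167
finger_force: 59.1
[-1.1 -1.1  2.4]
45 8 1.5; 65 12 6.6; 85 8 6.9; 105 34 1.9; 125 31 2.3; 145 26 2.3; 165 28 3.0; 185 29 3.8; 205 33 3.6; 225 13 3.3; 
45 4 9.1; 65 1 70.8; 85 5 30.2; 105 6 21.7; 125 4 32.7; 145 2 31.9; 165 7 49.0; 185 31 51.4; 205 32 58.4; 225 7 60.0;
```

View pics/s3.png

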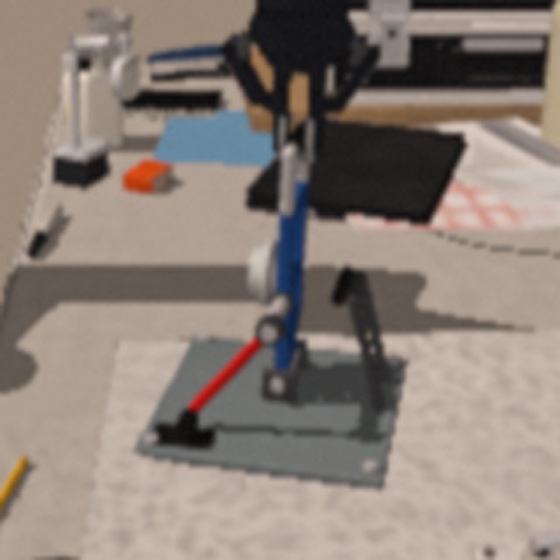

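The picture shows the frame upright in the gripper (foot at 280,385, handle at 297,130) with the kickstand down. The depth profile gives about 0.018 rad of backward lean, so I'll move 3 mm forward, settle and hand in.

```bash
python3 -m crank '[[[0,-2,0],0,255],[[0,-3,0],0,255],[[0,-3,0],0,255],[[0,-3,0],0,255],[[0,-3,0],0,255],[[0,-3,0],0,255],[[0,-3,0],0,255]]' && python3 -c "
from plant import ctrl; print(ctrl.sign_off())"
```

```text
time: 7.0
eef_pos: [0.5357, -0.0548, 0.2184]
tcp_rot: [0.792, 0.611, 0.0, 0.001]
contact_force: [0.0, -0.6, 5.8]
opening: 0.165
finger_force: 59.2
the job is handed in; nothing more can be done
None
```

I flipped the kickstand fully down while the frame still leaned back, then brought the frame upright and handed in at 7.0 s with the handle gripped at about 59 N. The last camera check showed about 0.02 rad of backward lean, which I corrected by 3 mm without re-measuring. The hand-in returned no verdict.

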